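Square a stone slab in the fence and hold it flush on the tilting rest

ROBOT

A 6-joint arm with a two-finger parallel gripper is mounted at the origin on the work surface. World frame = base frame: x ahead of the robot, y to its left, z up, the work surface at z = 0. Lengths are in m, angles in degrees, forces in N, time in s.
With the tool pointing down it reaches from about 0.3 to 0.85 m from the base axis. Payload 4.2 kg.
Tool frame: the origin (TCP) lies on the centre line of the jaws, within the pads' length; the fingertips stand 19 mm ahead of it and the grasp point (between the pads) is the TCP; z points along the fingers, y is the line along which they close (so a half turn about z gives the same grasp; the last joint's range is limited). The gripper opens to 91 mm and grips with 3 to 60 N. Pads are 32 mm wide; open, the fingers measure 118 mm over their backs; the gripper's body (76 mm by 178 mm) begins 60 mm behind the grasp point.
Start: joints at [62.166, 18.312, 89.639, -0, 72.044, -1.146], TCP at [0.258, 0.514, 0.207] pointing down, gripper open.
Joint ranges: [-177.97, 177.97], [-48.28, 115.42], [12.27, 149.76], [-77.06, 257.06], [2.81, 150.46], [-146.56, 146.56]. Speed limits (degrees/s): [147.25, 147.25, 180, 180, 180, 180].

INTERFACE

Orientations are given as [roll, pitch, yaw] about the fixed x, y, z axes, in that order (R = Rz(yaw) Ry(pitch) Rx(roll)).
In Python, from station import observe, get_image, camera_params, hand_in gives the robot as it stands.
- The arm moves only by the tool drive_tool, never from a script. Its argument "increments" is one flat list of numbers, 7 for each row, row after row: the shift along the tool's x, y, z scaled (see below), then the turn, a rotation vector about the tool's x, y, z scaled (see below), then the closure, from -1 (fully open) to 1 (shut). A call has 1 to 20 rows; each row is the pose to reach, as a shift and turn from the pose commanded when the call began, along the tool's axes at that moment; what a row does not reach only later rows make up. The controller multiplies each number of a shift by 0.3 m and each number of a turn by 45 degrees. A row lasts 1/10 s, in which the tool goes at most 50 mm and 8.59 degrees, less where a joint would pass 70% of its speed; a pose out of reach is approached as far as the arm can. A call with a number of a shift or a turn outside -1 to 1 is refused whole. A call with a gripper value outside its range is refused whole. The fingers move at their own pace and stop on an object; "squeeze" is the grip in N (left out, the last holds). Time passes only in rows, so rows that repeat a pose let the fingers close. It gives the time, the measured TCP pose, the force, the opening and the grip force at its end, in the units of the state.
- observe(): the state, without advancing time (a new reading comes with each control period).
- get_image(name): name is "side" or "top"; returns the picture (420x560x3 uint8, red, green, blue); there is no depth.
- camera_params(name): a dict with "mtx" (3x3 intrinsics, pixels), "rvec" (rotation vector, rad) and "tvec" (3), from world to camera coordinates, as OpenCV has them. Camera axes: x right, y down, z forward; pixel columns grow to the right and rows downward; lengths in m; the calibration is good to about 2 mm. A picture is of the moment at which its call begins. camera_params takes no time and is no camera call.
- hand_in(): hands the job in; it is judged then, once.
The state is a dict: "time_s": time; "qpos": joint angles; "dq": joint speeds; "joint_torque": joint torques, N m; "tcp_pos": TCP position; "orientation": TCP orientation; "force": force on the tool from outside, world axes, zero at the start; "moment": the same for the moment, N m; "width": finger opening in m; "grasp_force": force on a finger pad.
Only numpy, scipy, OpenCV 4.12 (cv2) and the standard library are available. Lean on these libraries where they do the work, as an engineer would, in place of code of your own. Each camera call takes 0.05 s, during which the arm holds its last target. There are 200 camera calls.

TASK

Take the polished stone slab by the wooden block on its back and, flat on the bench, push it square and fully home into the inside corner of the steel fence, its long side against the long rail and its end against the short rail, so that it is true in your grip. Then carry it over to the tilting rest, lean it to match the slope of the metal plate, and press it flush on the middle of the plate, its long sides running along the plate's long sides, with a push of about 10 N. Finish while still gripping it and pressing it there, and leave the other stones where they are.

Things in the scene. Friction and masses are not known exactly. Their poses are not given: they have to be found in the camera images.
- slab: Loose dark polished stone slab, 90 (its x) x 70 (its y) x 15 mm, about 0.3 kg, flat on the bench, a pale wooden grip block upright on the middle of its upper face: 24 (x) x 36 (y) mm, from 15 to 70 mm above the slab's underside. Origin: centre of the underside; z up through the block. A half turn about z changes nothing.
- fence: Fixed L-shaped fence of two steel rails, 14 mm wide, 18 mm high. Origin: inside corner, at bench height. Long rail's inner face: plane y = 0, from x = -150 mm to the corner. Short rail's inner face: plane x = 0, from the corner to y = +100 mm. Slab home: its origin at x = -45, y = +35 mm, its x along the fence's x. It starts on that side (x < 0, y > 0), off both rails, up to 26 degrees askew.
- rest: Fixed tilting rest: grey steel foot, 190 (its x) x 130 (its y) x 12 mm, with two cheeks carrying the plate on a level axle along x, 72 mm above the bench. Origin: centre of the foot's underside; z up. The plate leans about the axle so that its face looks up and to the rest's -y side, at a slope that differs each time, about 14 to 34 degrees.
- plate_face (a point): Centre of the upper face of the rest's flat aluminium plate, 150 (x) x 120 (y) x 10 mm, 18 mm from the axle. z is the outward normal of the face, x lies along the axle and the plate's long sides, y points up the slope. The plate is clamped at its slope and stays rigid under the push.
- ammonite: Bystander: round brown fossil disc with a coil on it, 74 mm across, 17 mm high, loose on the bench. Origin: centre of the underside.
- rubbing_brick: Bystander: grey abrasive brick, 100 (x) x 45 (y) x 30 mm, loose on the bench. Origin: centre of the underside.
- offcut: Bystander: narrow brown stone offcut, 110 (x) x 30 (y) x 20 mm, loose on the bench. Origin: centre of the underside.
Not all that is in view belongs to the job. Leave any green or purple look-alike of the slab alone.

How it is judged (in metres and radians):
On the way:
1. the slab lies on the bench, square and fully home in the fence corner: within 3 mm of both rails and 2 degrees of square (x of slab in the frame of fence between -0.048 and -0.042 m and y of slab in the frame of fence between 0.032 and 0.038 m and angle between the x axis of slab and the x axis of fence, either way round below 0.035 rad and height (world z) of slab below 0.003 m), for 0.2 s.
At the end, for the whole second after the job is handed in: The slab's underside is flush on the plate (within 2 degrees and 2.5 mm), its centre within 20 mm of the plate's centre along each side, its long sides within 6 degrees of the plate's, pressed on it with 5 to 22 N, at rest, and still gripped by the fingers (angle between the z axis of slab and the z axis of plate_face, either way round below 0.035 rad and angle between the x axis of slab and the x axis of plate_face, either way round below 0.1 rad and z of slab in the frame of plate_face between -0.003 and 0.0025 m and x of slab in the frame of plate_face between -0.02 and 0.02 m and y of slab in the frame of plate_face between -0.02 and 0.02 m and contact force between slab and rest between 5 and 22 N and contact force between the fingers and slab above 5 N and linear speed of slab below 0.01 m/s); the arm keeps its last pose, push and grip.
It fails at once if the slab is pressed on the plate with more than 40 N (contact force between slab and rest above 40 N).
It fails at once if a bystander stone is moved more than 30 mm (distance of any of ammonite, rubbing_brick, offcut from where it was at the start of the episode above 0.03 m).
It also fails if it takes over 72 s, if anything falls off the work surface, if the arm or the gripper's body presses on something with over 40 N, if the wrist force passes 120 N, or if a joint passes its speed limit or range.

## Working session

There is one attempt and no reset: what is moved stays moved. The work goes in short steps, Python scripts to look and compute and a tool call to move; the robot and the scene stay as the last step left them, time stands still between calls to the robot, and variables do not carry over. Pictures are saved under pics/ and viewed, at most 10 in all, crops included, and the job is handed in when it is done.

Besides the shell and the picture viewer there is one more tool, called after "Call:" as name(argument=value, ...), one argument or row to a line, values as JSON. drive_tool: Moves the arm, as the interface text tells. Shifts and turns lie within -1 to 1; 1 stands for 0.3 m of shift or 45 degrees of turn. Its arguments: {"type":"object","properties":{"increments":{"type":"array","items":{"type":"number","minimum":-1,"maximum":1}},"squeeze":{"type":"number"}},"required":["increments"]}

```bash
mkdir -p pics; ls
python3 - <<'E'
from station import *
import cv2
s=observe();print(s)
for n in("top","side"):
    cv2.imwrite(f"pics/{n}0.png",get_image(n)[...,::-1]);print(n,camera_params(n))
E
```

```text
pics
{'time_s': 0.0, 'qpos': array([ 6.21657760e+01,  1.83502862e+01,  8.97075337e+01,  3.34669429e-04,
        7.20407846e+01, -1.14820257e+00]), 'dq': array([ 0.04970296,  0.07617159, -0.13013675, -0.00952891,  0.02581578,
        0.01559422]), 'joint_torque': array([-1.22518661e-03, -4.12462234e+01, -2.31977892e+01,  7.24491267e-02,
        4.58446483e-02, -1.56133683e-04]), 'tcp_pos': array([0.2580125 , 0.51329035, 0.20652621]), 'orientation': array([-1.79901422e+02, -2.29401244e-03,  1.53313873e+02]), 'force': array([ 0.08342845, -0.62641033,  0.4399564 ]), 'moment': array([ 0.0108007 , -0.01567382,  0.03754077]), 'grasp_force': 0.0, 'width': 0.09092536666309371}
top {'mtx': array([[443.85206332,   0.        , 281.82040403],
       [  0.        , 443.85206332, 210.86305576],
       [  0.        ,   0.        ,   1.        ]]), 'rvec': array([ 2.14828574, -2.12979163,  0.15171108]), 'tvec': array([0.01291465, 0.58544577, 1.27388797])}
side {'mtx': array([[423.70600986,   0.        , 271.86150411],
       [  0.        , 423.70600986, 212.09895822],
       [  0.        ,   0.        ,   1.        ]]), 'rvec': array([ 2.12979276, -0.64967185,  0.35969136]), 'tvec': array([-0.48797415,  0.26542992,  0.84812729])}
```

View pics/top0.png

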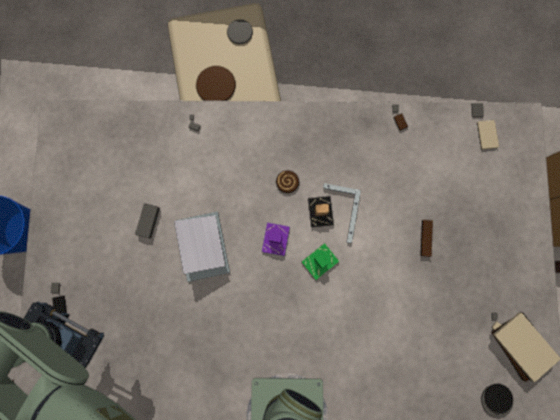

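View pics/side0.png

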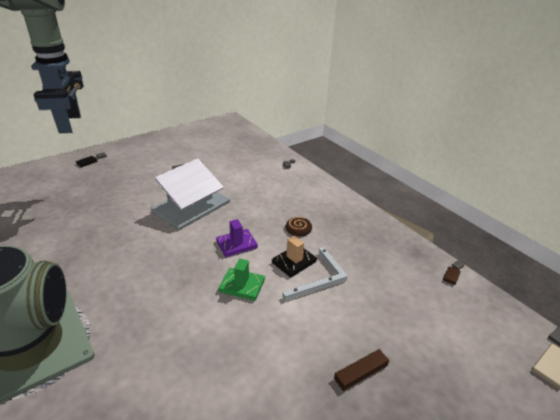

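The top view shows the black slab with its tan block near (320,211), and the fence corner near (358,190). The long rail runs down to (350,240) and the short rail runs left to (325,186). The plate is near (202,245) in the top view and (190,183) in the side view. Purple and green decoys stand beside the slab. Next I'll take enlarged crops for masks.

Run:
```python
import cv2,numpy as np
t=cv2.imread("pics/top0.png");s=cv2.imread("pics/side0.png")
def c(i,x,y,w,h,W,H):return cv2.resize(i[y:y+h,x:x+w],(W,H),interpolation=cv2.INTER_CUBIC)
a=c(t,300,175,80,60,400,300);b=c(t,165,205,80,80,400,300) if 0 else c(t,160,205,80,80,300,300)
d=c(s,265,210,100,90,400,300) if 0 else c(s,265,230,90,72,375,300);e=c(s,145,150,93,80,349,300)
A=np.zeros((600,800,3),np.uint8);A[:300,:400]=a;A[:300,400:700]=b;A[300:,:375]=d;A[300:,400:749]=e
cv2.imwrite("pics/c0.png",A)
```

```text
(no output)
```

View pics/c0.png

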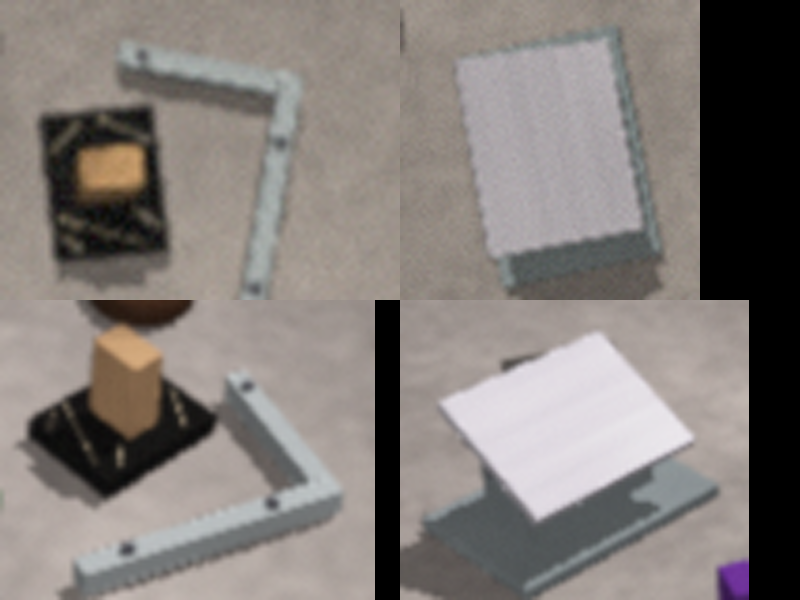

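```bash
cat > h.py <<'E'
import cv2,numpy as np
from station import camera_params
P={n:camera_params(n) for n in("top","side")}
def proj(n,X):
    p=P[n];return cv2.projectPoints(np.float64(X).reshape(-1,1,3),p["rvec"],p["tvec"],p["mtx"],None)[0].reshape(-1,2)
def plane(n,uv,z):
    p=P[n];R=cv2.Rodrigues(p["rvec"])[0];C=-R.T@p["tvec"]
    d=np.c_[np.float64(uv).reshape(-1,2),np.ones(np.size(uv)//2)]@np.linalg.inv(p["mtx"]).T@R
    return C+d*((z-C[2])/d[:,2])[:,None]
def tri(a,b):
    M=[P[n]["mtx"]@np.c_[cv2.Rodrigues(P[n]["rvec"])[0],P[n]["tvec"]] for n in("top","side")]
    X=cv2.triangulatePoints(*M,np.float64(a).reshape(-1,2).T,np.float64(b).reshape(-1,2).T);return (X[:3]/X[3]).T
K=6
def up(img,roi):
    x,y,w,h=roi;return cv2.resize(img[y:y+h,x:x+w],None,fx=K,fy=K,interpolation=cv2.INTER_CUBIC)
def contour(mask):
    return max(cv2.findContours(mask.astype(np.uint8),cv2.RETR_EXTERNAL,cv2.CHAIN_APPROX_NONE)[0],key=cv2.contourArea)
def full(p,roi): return (np.float64(p).reshape(-1,2)+.5)/K-.5+np.array(roi[:2])
def quad(mask,n=4):
    """corners by fitting lines to the contour along each side of the n-gon"""
    c=contour(mask);h=cv2.convexHull(c);e=2.
    while len(q:=cv2.approxPolyDP(h,e,True))>n:e+=.5
    q=q.reshape(-1,2).astype(float);c=c.reshape(-1,2).astype(float);L=[]
    for i in range(len(q)):
        a,b=q[i],q[(i+1)%len(q)];l=np.linalg.norm(b-a);t=(b-a)/l;r=c-a
        s=r@t;d=r@[-t[1],t[0]]
        k=c[(abs(d)<6)&(s>.12*l)&(s<.88*l)]
        f=cv2.fitLine(k.astype(np.float32),cv2.DIST_HUBER,0,.01,.01).ravel();L.append(np.cross([f[2],f[3],1],[f[2]+f[0],f[3]+f[1],1]))
    o=[np.cross(L[i-1],L[i]) for i in range(len(q))]
    return np.array([v[:2]/v[2] for v in o])
E
cat > m.py <<'E'
from h import *
t=cv2.imread("pics/top0.png");s=cv2.imread("pics/side0.png")
def pick(img,roi,f):
    u=up(img,roi);hsv=cv2.cvtColor(u,cv2.COLOR_BGR2HSV).astype(int);return f(u.astype(int),hsv)
rt=(160,205,80,80);rs=(145,150,93,80)
for n,(x,y) in {"plate":(200,245),"foot":(202,275),"rail":(356,210),"bench":(340,230)}.items():print(n,t[y,x])
for n,(x,y) in {"plate":(190,183),"foot":(220,203),"bench":(250,200),"btop":(295,241),"bside":(290,252)}.items():print(n,s[y,x])
r=(300,175,80,60)
slab=pick(t,r,lambda u,h:(h[...,2]<95)|((h[...,1]>80)));print("slabmask",slab.sum()/36)
q=full(quad(slab),r);X=plane("top",q,.015);print("slab top\n",q.round(1),X.round(4),np.linalg.norm(X-np.roll(X,1,0),axis=1).round(4),"c",X.mean(0))
b=pick(t,r,lambda u,h:(h[...,1]>75)&(h[...,2]>140));q=full(quad(b),r);X=plane("top",q,.07);print("block",q.round(1),X.round(4),X.mean(0))
r2=(265,230,60,50);b=pick(s,r2,lambda u,h:(h[...,1]>60)&(h[...,2]>215));q=full(quad(b),r2);X=plane("side",q,.07);print("blocktop side",q.round(1),X.round(4),X.mean(0))
cv2.imwrite("/tmp/b.png",b*255)
E
python3 m.py
```

```text
plate [169 166 168]
foot [90 91 83]
rail [163 166 161]
bench [146 157 167]
plate [227 221 226]
foot [147 143 137]
bench [155 160 170]
btop [123 165 206]
bside [ 70  95 123]
slabmask 737.9444444444445
slab top
 [[329.9 195.6]
 [333.5 225.5]
 [311.  228.1]
 [307.3 197.9]] [[ 0.6378 -0.1278  0.015 ]
 [ 0.5463 -0.1381  0.015 ]
 [ 0.538  -0.0701  0.015 ]
 [ 0.6303 -0.0592  0.015 ]] [0.069  0.0921 0.0685 0.093 ] c [ 0.58810762 -0.098801    0.015     ]
block [[327.9 203.5]
 [327.9 211.8]
 [316.2 212.1]
 [316.  205.5]] [[ 0.6043 -0.1163  0.07  ]
 [ 0.5799 -0.1164  0.07  ]
 [ 0.5784 -0.0823  0.07  ]
 [ 0.5981 -0.0817  0.07  ]] [ 0.59016076 -0.09916404  0.07      ]Traceback (most recent call last):
  File "m.py", line 12, in <module>
    r2=(265,230,60,50);b=pick(s,r2,lambda u,h:(h[...,1]>60)&(h[...,2]>215));q=full(quad(b),r2);X=plane("side",q,.07);print("blocktop side",q.round(1),X.round(4),X.mean(0))
                                                                                   ~~~~^^^
  File "h.py", line 21, in quad
    c=contour(mask);h=cv2.convexHull(c);e=2.
  File "h.py", line 17, in contour
    return max(cv2.findContours(mask.astype(np.uint8),cv2.RETR_EXTERNAL,cv2.CHAIN_APPROX_NONE)[0],key=cv2.contourArea)
ValueError: max() iterable argument is empty
```

```bash
sed -i '/^r2=/d;/b.png/d' m.py
cat >> m.py <<'E'
print("---")
r2=(265,230,60,50);b=pick(s,r2,lambda u,h:(h[...,1]>60)&(h[...,2]>165)&(h[...,0]<25));q=full(quad(b),r2);X=plane("side",q,.07);print("blocktop side",q.round(1),X.round(4),X.mean(0))
q0=full(quad(pick(t,r,lambda u,h:(h[...,1]>75)&(h[...,2]>140))),r);print("tri block top",tri(q0.mean(0),q.mean(0)))
r=(300,175,80,75);m=pick(t,r,lambda u,h:(u[...,2]-u[...,0]<9)&(h[...,2]>115)).astype(np.uint8)
c=contour(m);m=cv2.drawContours(m*0,[c],-1,1,-1)
def edges(m,ax,lo,hi):
    out=[[],[]]
    for i in range(lo,hi):
        k=np.flatnonzero(m[i] if ax==0 else m[:,i])
        if len(k)>K:
            for j,v in enumerate((k[0]-.5,k[-1]+.5)):out[j].append((v,i) if ax==0 else (i,v))
    res=[]
    for o in out:
        X=plane("top",full(o,r),.018)[:,:2]
        f=cv2.fitLine(X.astype(np.float32),cv2.DIST_HUBER,0,.01,.01).ravel();res.append(f);print(ax,f.round(4),"ang",np.degrees(np.arctan2(f[1],f[0])).round(2))
    return res
L=edges(m,0,(205-175)*K,(236-175)*K);S=edges(m,1,(328-300)*K,(348-300)*K)
def isec(f,g):
    a=np.linalg.solve(np.c_[f[:2],-g[:2]],g[2:]-f[2:]);return f[2:]+a[0]*f[:2]
print("inner",isec(L[0],S[1]),"outer",isec(L[1],S[0]))
for rr,img,n,f in((rt,t,"top",lambda u,h:(u[...,2]-u[...,0]<12)&(h[...,2]>146)),(rs,s,"side",lambda u,h:(h[...,2]>190))):
    m2=pick(img,rr,f);q=full(quad(m2),rr);print(n,q.round(2).tolist())
    if n=="top":qt=q
    else:
        # match by nearest rough projection: order by angle, test shifts
        best=min((np.linalg.norm(proj("side",tri(qt,np.roll(q[::d],k,0)))-np.roll(q[::d],k,0))+np.linalg.norm(proj("top",tri(qt,np.roll(q[::d],k,0)))-qt),d,k) for d in(1,-1) for k in range(4))
        print("match",best);X=tri(qt,np.roll(q[::best[1]],best[2],0));print(X.round(4),np.linalg.norm(X-np.roll(X,-1,0),axis=1).round(4),"c",X.mean(0).round(4))
        nn=np.linalg.svd(X-X.mean(0))[2][2];nn*=np.sign(nn[2]);print("normal",nn.round(4),"slope",np.degrees(np.arccos(nn[2])))
E
python3 m.py | sed -n '/---/,$p'
```

```text
---
blocktop side [[286.9 238.7]
 [294.  236.1]
 [304.3 242.3]
 [297.1 246.7]] [[ 0.5786 -0.0821  0.07  ]
 [ 0.5989 -0.0835  0.07  ]
 [ 0.6055 -0.1156  0.07  ]
 [ 0.5814 -0.1188  0.07  ]] [ 0.59112594 -0.09997969  0.07      ]
tri block top [[ 0.5907551  -0.09952167  0.06956546]]
0 [ 0.9838 -0.1791  0.5631 -0.1873] ang -10.32
0 [ 0.9828 -0.1849  0.5633 -0.2043] ang -10.66
1 [ 0.1898  0.9818  0.6702 -0.1497] ang 79.06
1 [ 0.2088  0.978   0.6556 -0.1456] ang 77.95
inner [ 0.64362437 -0.20191844] outer [ 0.6562569  -0.22180809]
top [[214.73, 214.85], [223.81, 265.05], [183.67, 272.89], [173.98, 220.05]]
side [[197.75, 157.87], [223.55, 186.06], [181.27, 207.82], [155.04, 176.79]]
match (np.float64(0.4290607850015019), 1, 3)
[[0.5693 0.2137 0.0639]
 [0.4237 0.1833 0.062 ]
 [0.3997 0.2865 0.1133]
 [0.546  0.3203 0.1129]] [0.1488 0.1177 0.1501 0.1195] c [0.4847 0.2509 0.088 ]
normal [ 0.0863 -0.4138  0.9062] slope 25.00797826988589
```

Measurements, all consistent with the stated sizes:

| Thing | Position (m) | Orientation |
|---|---|---|
| Slab | (0.589, -0.099) | yaw 6.5° |
| Fence corner | (0.645, -0.2055) | yaw -10.8° |
| Plate centre | (0.485, 0.251, 0.088) | yaw 12.1°, slope 25° |

Block top triangulates to z 0.0696. Next is a helper that turns targets into increments.

```bash
cat > go.py <<'E'
"""go.py x y z roll pitch yaw : print increments from stored command pose, store the new (rounded) command."""
import sys,json,os,numpy as np
from scipy.spatial.transform import Rotation as Rn
def run(t):
    f="cmd.json"
    p,e=json.load(open(f)) if os.path.exists(f) else ([.258,.514,.207],[180,0,153.314])
    R=Rn.from_euler("xyz",e,degrees=True);T=Rn.from_euler("xyz",t[3:],degrees=True)
    v=np.r_[R.inv().apply(np.array(t[:3])-p)/.3,(R.inv()*T).as_rotvec(degrees=True)/45].round(4)+0
    print("incr",v.tolist())
    p2=p+R.apply(v[:3]*.3);e2=(R*Rn.from_rotvec(v[3:]*45,degrees=True)).as_euler("xyz",degrees=True)
    json.dump([p2.tolist(),e2.tolist()],open(f,"w"));print("cmd",p2.round(4),e2.round(2))
if __name__=="__main__":
    a=sys.argv[1:]
    for i in range(0,len(a),6):run([float(k) for k in a[i:i+6]])
E
python3 go.py .42 .28 .2 180 0 125  .56 .03 .18 180 0 96.5  .589 -.0993 .12 180 0 96.5 .589 -.0993 .043 180 0 96.5
```

```text
incr [-0.8328, -0.4544, 0.0233, 0.0, 0.0, 0.6292]
cmd [0.42 0.28 0.2 ] [180.   0. 125.]
incr [-0.9503, -0.0957, 0.0667, 0.0, 0.0, 0.6333]
cmd [0.56 0.03 0.18] [180.    0.   96.5]
incr [-0.4392, 0.0472, 0.2, 0.0, 0.0, 0.0]
cmd [ 0.589  -0.0993  0.12  ] [180.    0.   96.5]
incr [0.0, 0.0, 0.2567, 0.0, 0.0, 0.0]
cmd [ 0.589  -0.0993  0.043 ] [180.    0.   96.5]
```

Call:
drive_tool(
  increments=[-0.8328,-0.4544,0.0233,0,0,0.6292,-1,-0.8328,-0.4544,0.0233,0,0,0.6292,-1,-0.8328,-0.4544,0.0233,0,0,0.6292,-1,-0.8328,-0.4544,0.0233,0,0,0.6292,-1,-0.8328,-0.4544,0.0233,0,0,0.6292,-1,-0.8328,-0.4544,0.0233,0,0,0.6292,-1,-0.8328,-0.4544,0.0233,0,0,0.6292,-1,-0.8328,-0.4544,0.0233,0,0,0.6292,-1,-0.8328,-0.4544,0.0233,0,0,0.6292,-1,-0.8328,-0.4544,0.0233,0,0,0.6292,-1],
)

```text
time_s: 1.1
tcp_pos: [0.4196, 0.2808, 0.2003]
orientation: [-180.0, -0.0, 125.1]
force: [0.4, -0.4, 0.2]
width: 0.0911
grasp_force: 0.0
```

Call:
drive_tool(
  increments=[-0.9503,-0.0957,0.0667,0,0,0.6333,-1,-0.9503,-0.0957,0.0667,0,0,0.6333,-1,-0.9503,-0.0957,0.0667,0,0,0.6333,-1,-0.9503,-0.0957,0.0667,0,0,0.6333,-1,-0.9503,-0.0957,0.0667,0,0,0.6333,-1,-0.9503,-0.0957,0.0667,0,0,0.6333,-1,-0.9503,-0.0957,0.0667,0,0,0.6333,-1,-0.9503,-0.0957,0.0667,0,0,0.6333,-1,-0.9503,-0.0957,0.0667,0,0,0.6333,-1,-0.9503,-0.0957,0.0667,0,0,0.6333,-1],
)

```text
time_s: 2.1
tcp_pos: [0.5597, 0.0314, 0.1806]
orientation: [180.0, -0.0, 96.6]
force: [-0.3, -0.3, -0.0]
width: 0.0913
grasp_force: 0.0
```

Call:
drive_tool(
  increments=[-0.4392,0.0472,0.2,0,0,0,-1,-0.4392,0.0472,0.2,0,0,0,-1,-0.4392,0.0472,0.2,0,0,0,-1,-0.4392,0.0472,0.2,0,0,0,-1,-0.4392,0.0472,0.2,0,0,0,-1,-0.4392,0.0472,0.2,0,0,0,-1,-0.4392,0.0472,0.2,0,0,0,-1,-0.4392,0.0472,0.2,0,0,0,-1],
)

```text
time_s: 2.9
tcp_pos: [0.5895, -0.0983, 0.1212]
orientation: [179.9, 0.0, 96.6]
force: [-0.3, -0.4, 0.8]
width: 0.0913
grasp_force: 0.0
```

Call:
drive_tool(
  increments=[0,0,0.09,0,0,0,-1,0,0,0.18,0,0,0,-1,0,0,0.23,0,0,0,-1,0,0,0.2567,0,0,0,-1,0,0,0.2567,0,0,0,-1,0,0,0.2567,0,0,0,-1,0,0,0.2567,0,0,0,-1],
)

```text
time_s: 3.6
tcp_pos: [0.5901, -0.0996, 0.0446]
orientation: [179.9, 0.0, 96.5]
force: [0.3, -0.1, -0.0]
width: 0.0909
grasp_force: 0.0
```

Call:
drive_tool(
  increments=[0,0,0,0,0,0,0,0,0,0,0,0,0,0,0,0,0,0,0,0,1,0,0,0,0,0,0,1,0,0,0,0,0,0,1,0,0,0,0,0,0,1,0,0,0,0,0,0,1,0,0,0,0,0,0,1,0,0,0,0,0,0,1,0,0,0,0,0,0,1],
  squeeze=25,
)

```text
time_s: 4.6
tcp_pos: [0.5898, -0.0996, 0.0434]
orientation: [179.9, 0.0, 96.5]
force: [1.4, 0.6, -0.8]
width: 0.0238
grasp_force: 25.0
```

Run:
```python
from station import *
import cv2,numpy as np
s=observe();print(s["tcp_pos"],s["orientation"],s["force"],s["moment"],s["width"],s["grasp_force"])
t=get_image("top");d=get_image("side")
f=lambda i,x,y:cv2.resize(i[y:y+75,x:x+100],(400,300),interpolation=3)
cv2.imwrite("pics/g1.png",np.hstack([f(t,285,170),f(d,250,225)])[...,::-1])
```

```text
[ 0.58980688 -0.09958681  0.04344187] [1.79928046e+02 8.51959920e-03 9.64946299e+01] [ 1.41060755  0.6422923  -0.83894456] [-0.0420813  -0.25443586 -0.01522604] 0.023777751971075164 24.999952912330627
```

View pics/g1.png

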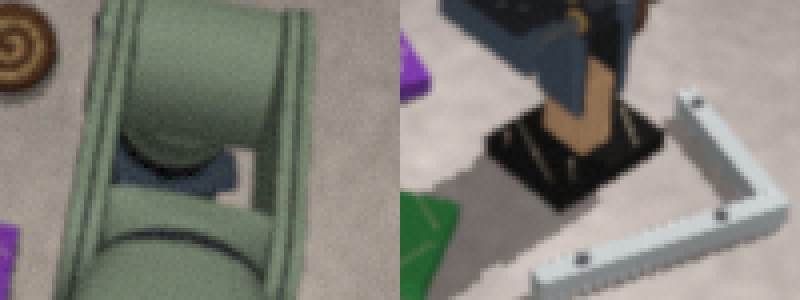

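The side crop shows both pads flat on the tan block around (580,100), with the slab still flat on the bench. Width is 23.8 mm. Next I'll turn the slab square and bring it about 10 mm off both rails.

```bash
python3 go.py .5996 -.1510 .043 180 0 79.2  .5996 -.1510 .043 180 0 79.2
python3 - <<'E'
import numpy as np
print("tool axes yaw79.2: x=",np.cos(np.radians(79.2)),np.sin(np.radians(79.2)))
E
```

```text
incr [-0.1752, 0.0156, 0.0, 0.0, 0.0, 0.3845]
cmd [ 0.5996 -0.151   0.043 ] [180.    0.   79.2]
incr [0.0, 0.0, 0.0, 0.0, 0.0, 0.0]
cmd [ 0.5996 -0.151   0.043 ] [180.    0.   79.2]
tool axes yaw79.2: x= 0.18738131458572452 0.9822872507286887
```

Call:
drive_tool(
  increments=[-0.04,0.0036,0,0,0,0.09,1,-0.08,0.007,0,0,0,0.18,1,-0.12,0.011,0,0,0,0.27,1,-0.1752,0.0156,0,0,0,0.3845,1,-0.1752,0.0156,0,0,0,0.3845,1,-0.1752,0.0156,0,0,0,0.3845,1],
)

```text
time_s: 5.3
tcp_pos: [0.5999, -0.1518, 0.0434]
orientation: [180.0, 0.0, 79.3]
force: [0.8, -1.6, 0.7]
width: 0.0234
grasp_force: 25.0
```

Call:
drive_tool(
  increments=[-0.008,0,0,0,0,0,1,-0.016,0,0,0,0,0,1,-0.022,0,0,0,0,0,1,-0.026,0,0,0,0,0,1,-0.026,0,0,0,0,0,1],
)

```text
time_s: 5.8
tcp_pos: [0.5981, -0.1587, 0.0434]
orientation: [-180.0, -0.0, 79.2]
force: [-0.3, 3.4, 3.3]
width: 0.024
grasp_force: 25.0
```

Call:
drive_tool(
  increments=[-0.003,0,0,0,0,0,1,-0.006,0,0,0,0,0,1,-0.006,0,0,0,0,0,1],
)

```text
time_s: 6.1
tcp_pos: [0.598, -0.1599, 0.0434]
orientation: [-180.0, -0.1, 79.2]
force: [0.8, 5.6, 3.0]
width: 0.0236
grasp_force: 25.0
```

Call:
drive_tool(
  increments=[-0.003,0,0,0,0,0,1,-0.006,0,0,0,0,0,1,-0.006,0,0,0,0,0,1],
)

```text
time_s: 6.4
tcp_pos: [0.5979, -0.1602, 0.0436]
orientation: [-180.0, -0.2, 79.2]
force: [0.6, 10.2, 3.9]
width: 0.0239
grasp_force: 25.0
```

Run:
```python
from station import *
s=observe();print(s["force"],s["moment"],s["orientation"])
```

```text
[ 0.57349553 10.16797173  3.90247295] [ 1.87366739 -0.1822184   0.31272152] [-179.97595018   -0.23256181   79.16756412]
```

Call:
drive_tool(
  increments=[0,0.01,0,0,0,0,1,0,0.018,0,0,0,0,1,0,0.025,0,0,0,0,1,0,0.03,0,0,0,0,1,0,0.03,0,0,0,0,1],
)

```text
time_s: 6.9
tcp_pos: [0.5999, -0.1604, 0.044]
orientation: [-179.1, -0.3, 79.1]
force: [-14.5, 12.4, 19.1]
width: 0.0239
grasp_force: 25.0
```

Call:
drive_tool(
  increments=[0,0.003,0,0,0,0,1,0,0.006,0,0,0,0,1,0,0.006,0,0,0,0,1],
)

```text
time_s: 7.2
tcp_pos: [0.6015, -0.1606, 0.044]
orientation: [-179.1, -0.3, 79.2]
force: [-14.3, 12.5, 19.3]
width: 0.0236
grasp_force: 25.0
```

Force stayed constant while the slab moved, so it is dragging rather than home. I'll ease the downward and side loads, then look.

Call:
drive_tool(
  increments=[0.005,-0.003,-0.004,0,0,0,1,0.005,-0.003,-0.004,0,0,0,1,0.005,-0.003,-0.004,0,0,0,1],
)

```text
time_s: 7.5
tcp_pos: [0.6051, -0.1613, 0.0437]
orientation: [-179.6, -0.1, 79.2]
force: [-3.7, 6.1, 3.8]
width: 0.024
grasp_force: 25.0
```

Run:
```python
from station import *
import cv2,numpy as np
s=observe();print(s["tcp_pos"],s["orientation"],s["force"],s["moment"])
d=get_image("side")
cv2.imwrite("pics/g2.png",cv2.resize(d[225:300,265:365],(800,600),interpolation=3)[...,::-1])
```

```text
[ 0.60509489 -0.16125175  0.0437217 ] [-1.79633754e+02 -1.12994947e-01  7.91890746e+01] [-3.70394138  6.14730351  3.83874387] [1.19652604 0.71883058 0.07586508]
```

View pics/g2.png

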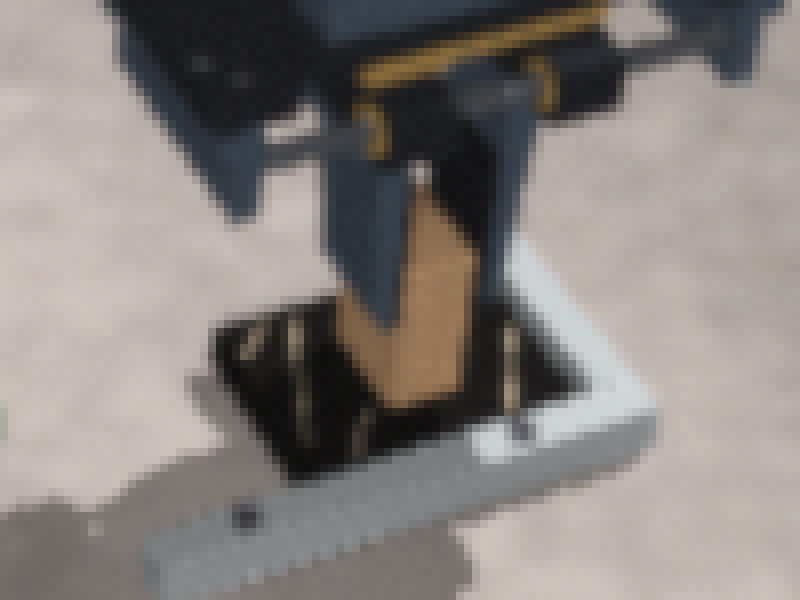

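The slab is nearly seated: its dark edge meets the long rail and lies close to the short rail around (580,370). I'll push gently towards the short rail.

Call:
drive_tool(
  increments=[0,0.004,0,0,0,0,1,0,0.008,0,0,0,0,1,0,0.008,0,0,0,0,1],
)

```text
time_s: 7.85
tcp_pos: [0.606, -0.1614, 0.0438]
orientation: [-179.4, -0.1, 79.2]
force: [-6.1, 7.6, 6.6]
width: 0.024
grasp_force: 25.0
```

Call:
drive_tool(
  increments=[0,0.004,0,0,0,0,1,0,0.008,0,0,0,0,1,0,0.008,0,0,0,0,1],
)

```text
time_s: 8.15
tcp_pos: [0.6084, -0.1619, 0.0438]
orientation: [-179.4, -0.1, 79.2]
force: [-7.3, 6.9, 6.5]
width: 0.0235
grasp_force: 25.0
```

Call:
drive_tool(
  increments=[0,0.004,0,0,0,0,1,0,0.008,0,0,0,0,1,0,0.008,0,0,0,0,1],
)

```text
time_s: 8.45
tcp_pos: [0.6089, -0.162, 0.044]
orientation: [-179.2, -0.1, 79.2]
force: [-11.3, 7.2, 10.6]
width: 0.0242
grasp_force: 25.0
```

Call:
drive_tool(
  increments=[0,0.003,0,0,0,0,1,0,0.006,0,0,0,0,1,0,0.006,0,0,0,0,1],
)

```text
time_s: 8.75
tcp_pos: [0.6091, -0.162, 0.0441]
orientation: [-179.0, -0.1, 79.2]
force: [-14.2, 8.2, 13.5]
width: 0.0239
grasp_force: 25.0
```

Call:
drive_tool(
  increments=[0.002,-0.004,-0.002,0,0,0,1,0.002,-0.004,-0.002,0,0,0,1,0.002,-0.004,-0.002,0,0,0,1],
)

```text
time_s: 9.05
tcp_pos: [0.609, -0.162, 0.0441]
orientation: [-179.1, -0.1, 79.2]
force: [-11.6, 6.3, 9.2]
width: 0.0238
grasp_force: 25.0
```

```bash
cat > o.py <<'E'
from station import *
s=observe();print(s["time_s"],s["tcp_pos"].round(4),s["orientation"].round(2),s["force"].round(2),s["moment"].round(3),s["grasp_force"])
E
python3 o.py
```

```text
9.05 [ 0.609  -0.162   0.0441] [-1.7915e+02 -7.0000e-02  7.9230e+01] [-11.59   6.27   9.16] [1.112 2.272 0.129] 25.006040632724762
```

Call:
drive_tool(
  increments=[0,0,0,0,0,-0.011,1,0,0,0,0,0,-0.0222,1,0,0,0,0,0,-0.0222,1,0,0,0,0,0,-0.0222,1],
)

```text
time_s: 9.45
tcp_pos: [0.609, -0.162, 0.0441]
orientation: [-179.2, -0.1, 80.0]
force: [-11.8, 5.7, 7.7]
width: 0.0244
grasp_force: 25.1
```

```bash
python3 o.py
```

```text
9.45 [ 0.609  -0.162   0.0441] [-1.7916e+02 -1.3000e-01  8.0010e+01] [-11.85   5.72   7.66] [ 0.921  2.269 -0.815] 25.1334410905838
```

Call:
drive_tool(
  increments=[0,0,0,0,0,0.022,1,0,0,0,0,0,0.0444,1,0,0,0,0,0,0.0444,1,0,0,0,0,0,0.0444,1],
)

```text
time_s: 9.85
tcp_pos: [0.609, -0.1619, 0.044]
orientation: [-179.1, -0.0, 78.4]
force: [-11.5, 6.6, 9.3]
width: 0.024
grasp_force: 25.1
```

```bash
python3 o.py
```

```text
9.85 [ 0.609  -0.1619  0.044 ] [-1.7914e+02 -3.0000e-02  7.8370e+01] [-11.51   6.62   9.31] [1.213 2.246 0.789] 25.142110884189606
```

The moment flips sign either side of 79.2°, so the slab is square against both rails. I'll return to that yaw, relax the push and hold.

Call:
drive_tool(
  increments=[0,-0.005,0,0,0,-0.0222,1,0,-0.01,-0.001,0,0,-0.0222,1,0,-0.01,-0.001,0,0,-0.0222,1,0,-0.01,-0.001,0,0,-0.0222,1,0,-0.01,-0.001,0,0,-0.0222,1],
)

```text
time_s: 10.35
tcp_pos: [0.6088, -0.1621, 0.0439]
orientation: [-179.5, -0.0, 79.2]
force: [-4.2, 4.6, 0.5]
width: 0.024
grasp_force: 25.0
```

```bash
python3 o.py;python3 - <<'E'
from station import *
import cv2
cv2.imwrite("pics/g3.png",cv2.resize(get_image("side")[235:295,280:360],(800,600),interpolation=3)[...,::-1])
E
```

```text
10.35 [ 0.6088 -0.1621  0.0439] [-1.7948e+02 -4.0000e-02  7.9240e+01] [-4.23  4.63  0.5 ] [0.795 0.986 0.24 ] 24.992101192474365
```

View pics/g3.png

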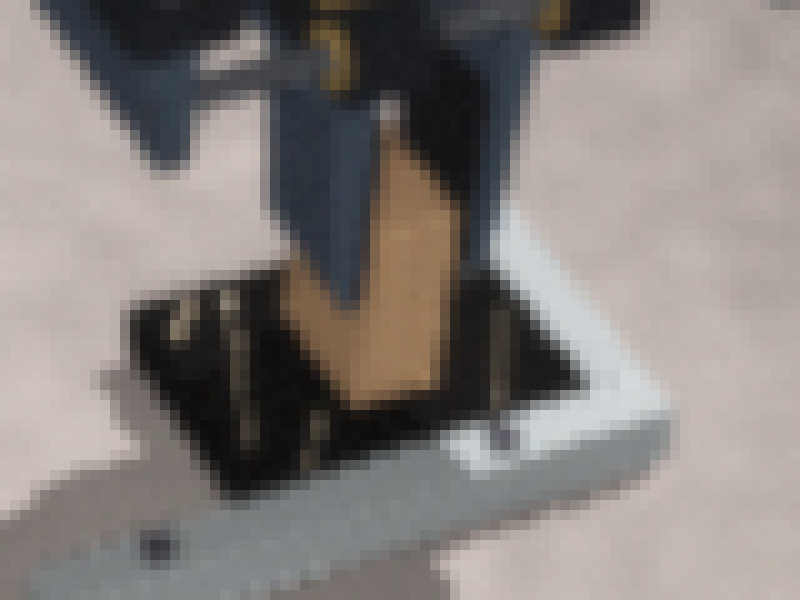

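The slab is seated in the corner, with the dark edges meeting both rails up to about (590,380). Next I'll lift it and go to the rest.

```bash
cat > plan.py <<'E'
import json,numpy as np
from go import run
from scipy.spatial.transform import Rotation as Rn
json.dump([[.6123,-.1629,.0451],[180,0,79.2]],open("cmd.json","w"))
R=Rn.from_euler("ZX",[12.1,25],degrees=True);n=R.apply([0,0,1])
T=R*Rn.from_euler("ZX",[90,180],degrees=True);e=T.as_euler("xyz",degrees=True)
C=np.array([.4847,.2509,.088])
print("tool",e.round(2),"n",n.round(3))
run([.605,-.155,.20,180,0,79.2])
run([.56,.07,.20,180,0,95])
p=C+n*(.0439+.05);run([*p,*e])
p=C+n*(.0439+.012);run([*p,*e])
E
python3 plan.py
```

```text
tool [180.  -25.  102.1] n [ 0.089 -0.413  0.906]
incr [0.0213, -0.0288, -0.5163, 0.0, 0.0, 0.0]
cmd [ 0.605 -0.155  0.2  ] [180.    0.   79.2]
incr [0.7086, -0.2879, 0.0, 0.0, 0.0, -0.3511]
cmd [0.56 0.07 0.2 ] [180.   0.  95.]
incr [0.4913, -0.1812, 0.0896, 0.0344, 0.5548, -0.1553]
cmd [0.493  0.2121 0.1731] [180.  -25.  102.1]
incr [0.0, 0.0, 0.1267, 0.0, 0.0, 0.0]
cmd [0.4896 0.2278 0.1387] [180.  -25.  102.1]
```

Call:
drive_tool(
  increments=[0.0213,-0.0288,-0.05,0,0,0,1,0.0213,-0.0288,-0.12,0,0,0,1,0.0213,-0.0288,-0.22,0,0,0,1,0.0213,-0.0288,-0.32,0,0,0,1,0.0213,-0.0288,-0.42,0,0,0,1,0.0213,-0.0288,-0.5163,0,0,0,1,0.0213,-0.0288,-0.5163,0,0,0,1,0.0213,-0.0288,-0.5163,0,0,0,1],
  squeeze=40,
)

```text
time_s: 11.2
tcp_pos: [0.6048, -0.1554, 0.2001]
orientation: [180.0, 0.0, 79.2]
force: [-0.4, 0.4, -3.7]
width: 0.0236
grasp_force: 40.0
```

Call:
drive_tool(
  increments=[0.09,-0.036,0,0,0,-0.044,1,0.18,-0.072,0,0,0,-0.088,1,0.27,-0.108,0,0,0,-0.132,1,0.36,-0.144,0,0,0,-0.176,1,0.45,-0.18,0,0,0,-0.22,1,0.54,-0.216,0,0,0,-0.264,1,0.63,-0.252,0,0,0,-0.308,1,0.7086,-0.2879,0,0,0,-0.3511,1,0.7086,-0.2879,0,0,0,-0.3511,1,0.7086,-0.2879,0,0,0,-0.3511,1],
)

```text
time_s: 12.2
tcp_pos: [0.5591, 0.0697, 0.1984]
orientation: [-179.8, 0.1, 95.1]
force: [0.4, -0.4, -1.7]
width: 0.0235
grasp_force: 40.0
```

Call:
drive_tool(
  increments=[0.06,-0.022,0.01,0.004,0.07,-0.02,1,0.12,-0.045,0.02,0.008,0.14,-0.04,1,0.18,-0.067,0.03,0.012,0.21,-0.06,1,0.25,-0.09,0.045,0.017,0.28,-0.08,1,0.31,-0.115,0.056,0.021,0.35,-0.1,1,0.37,-0.137,0.067,0.026,0.42,-0.12,1,0.43,-0.16,0.08,0.03,0.49,-0.138,1,0.4913,-0.1812,0.0896,0.0344,0.5548,-0.1553,1,0.4913,-0.1812,0.0896,0.0344,0.5548,-0.1553,1,0.4913,-0.1812,0.0896,0.0344,0.5548,-0.1553,1,0.4913,-0.1812,0.0896,0.0344,0.5548,-0.1553,1,0.4913,-0.1812,0.0896,0.0344,0.5548,-0.1553,1],
)

```text
time_s: 13.4
tcp_pos: [0.4939, 0.2113, 0.1737]
orientation: [179.9, -24.9, 102.1]
force: [-0.1, -0.1, -2.6]
width: 0.0236
grasp_force: 40.0
```

```bash
python3 o.py;python3 - <<'E'
from station import *
import cv2,numpy as np
f=lambda n,x,y:cv2.resize(get_image(n)[y:y+120,x:x+100],(400,480),interpolation=3)
cv2.imwrite("pics/p1.png",np.hstack([f("top",160,185),f("side",140,105)])[...,::-1])
E
```

```text
13.4 [0.4939 0.2113 0.1737] [179.93 -24.94 102.1 ] [-0.07 -0.06 -2.56] [-0.591 -0.079  0.03 ] 39.992133378982544
```

View pics/p1.png

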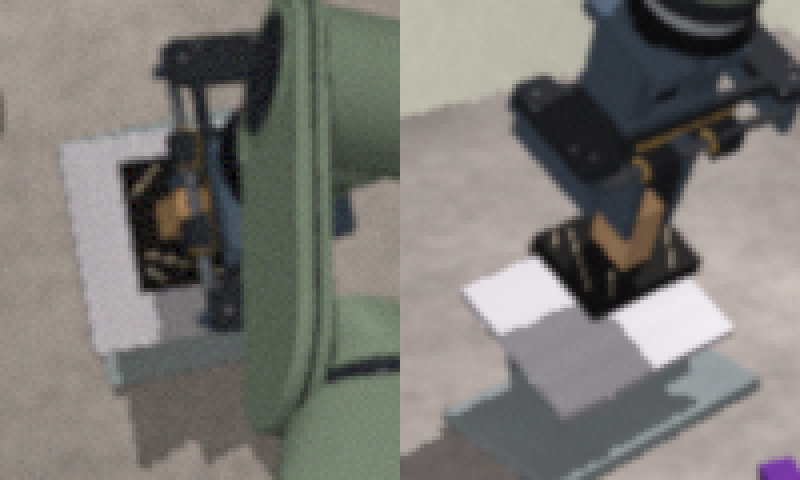

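The slab hovers parallel over the plate, at around (165,225) in the top crop and (620,270) in the side crop. Next I'll approach along the normal.

Call:
drive_tool(
  increments=[0,0,0.025,0,0,0,1,0,0,0.05,0,0,0,1,0,0,0.075,0,0,0,1,0,0,0.1,0,0,0,1,0,0,0.12,0,0,0,1,0,0,0.1267,0,0,0,1,0,0,0.1267,0,0,0,1,0,0,0.1267,0,0,0,1],
)

```text
time_s: 14.3
tcp_pos: [0.4901, 0.2276, 0.1392]
orientation: [180.0, -25.0, 102.1]
force: [-0.3, 0.1, -2.9]
width: 0.0239
grasp_force: 40.0
```

```bash
python3 o.py
```

```text
14.3 [0.4901 0.2276 0.1392] [179.97 -25.   102.11] [-0.3   0.11 -2.89] [-0.583 -0.122  0.014] 39.99222457408905
```

Call:
drive_tool(
  increments=[0,0,0.005,0,0,0,1,0,0,0.01,0,0,0,1,0,0,0.015,0,0,0,1,0,0,0.02,0,0,0,1,0,0,0.025,0,0,0,1,0,0,0.03,0,0,0,1,0,0,0.03,0,0,0,1],
)

```text
time_s: 15.0
tcp_pos: [0.4889, 0.2314, 0.1306]
orientation: [-180.0, -25.0, 102.1]
force: [-0.0, 0.4, -2.9]
width: 0.0238
grasp_force: 40.0
```

```bash
python3 o.py
```

```text
15.0 [0.4889 0.2314 0.1306] [-179.98  -25.    102.09] [-0.03  0.42 -2.93] [-0.599 -0.068  0.033] 39.99227285385132
```

Call:
drive_tool(
  increments=[0,0,0.002,0,0,0,1,0,0,0.004,0,0,0,1,0,0,0.006,0,0,0,1,0,0,0.006,0,0,0,1],
)

```text
time_s: 15.4
tcp_pos: [0.4889, 0.2321, 0.1292]
orientation: [-180.0, -25.0, 102.1]
force: [0.1, 0.2, -3.3]
width: 0.0237
grasp_force: 40.0
```

Call:
drive_tool(
  increments=[0,0,0.002,0,0,0,1,0,0,0.004,0,0,0,1,0,0,0.004,0,0,0,1],
)

```text
time_s: 15.7
tcp_pos: [0.4888, 0.2326, 0.128]
orientation: [-180.0, -25.0, 102.1]
force: [-0.7, -0.4, -4.0]
width: 0.0242
grasp_force: 40.0
```

```bash
python3 o.py
```

```text
15.7 [0.4888 0.2326 0.128 ] [-179.99  -25.    102.1 ] [-0.72 -0.44 -4.04] [-0.604 -0.098 -0.011] 39.99219596385956
```

Call:
drive_tool(
  increments=[0,0,0.002,0,0,0,1,0,0,0.004,0,0,0,1,0,0,0.004,0,0,0,1],
)

```text
time_s: 16.0
tcp_pos: [0.4889, 0.2329, 0.1275]
orientation: [180.0, -25.0, 102.1]
force: [-0.7, -4.1, 2.0]
width: 0.0238
grasp_force: 40.0
```

```bash
python3 o.py
```

```text
16.0 [0.4889 0.2329 0.1275] [179.96 -24.99 102.13] [-0.67 -4.11  2.02] [-0.679  0.267  0.135] 39.997079372406006
```

Call:
drive_tool(
  increments=[0,0,0.002,0,0,0,1,0,0,0.003,0,0,0,1,0,0,0.003,0,0,0,1],
)

```text
time_s: 16.3
tcp_pos: [0.489, 0.2329, 0.1274]
orientation: [179.9, -25.0, 102.2]
force: [-0.4, -7.5, 6.5]
width: 0.0239
grasp_force: 40.0
```

```bash
python3 o.py
```

```text
16.3 [0.489  0.2329 0.1274] [179.91 -24.98 102.17] [-0.4  -7.47  6.54] [-0.694  0.569  0.428] 40.02310752868652
```

Call:
drive_tool(
  increments=[-0.001,0,0,0.004,0.006,0,1,-0.003,0,0,0.007,0.012,0,1,-0.003,0,0,0.007,0.012,0,1,-0.003,0,0,0.007,0.012,0,1],
)

```text
time_s: 16.7
tcp_pos: [0.4891, 0.2328, 0.1271]
orientation: [-179.8, -25.6, 102.1]
force: [-1.5, -3.0, 6.6]
width: 0.0238
grasp_force: 40.0
```

```bash
cat > c.py <<'E'
import numpy as np
from station import observe
from scipy.spatial.transform import Rotation as Rn
s=observe();R=Rn.from_euler("ZX",[12.1,25],degrees=True)
F=s["force"]-[-.1,.2,-2.95];M=s["moment"]-[-.594,-.092,.02]
n=R.apply([0,0,1]);M=M-np.cross(-.234*n,F)
print(s["time_s"],"F plate",R.inv().apply(F).round(2),"M plate",R.inv().apply(M).round(3),s["tcp_pos"].round(4),s["orientation"].round(2))
print("cop guess",R.inv().apply(s["tcp_pos"]-[.4847,.2509,.088]).round(4))
E
python3 c.py
```

```text
16.7 F plate [-2.03  1.48  9.85] M plate [-0.295  0.034 -0.048] [0.4891 0.2328 0.1271] [-179.77  -25.59  102.13]
cop guess [ 0.0005 -0.0004  0.0433]
```

Call:
drive_tool(
  increments=[0.0005,-0.001,0,-0.001,-0.004,0,1,0.001,-0.002,0,-0.001,-0.004,0,1,0.001,-0.002,0,-0.001,-0.004,0,1,0.001,-0.002,0,-0.001,-0.004,0,1,0.001,-0.002,0,-0.001,-0.004,0,1],
)

```text
time_s: 17.2
tcp_pos: [0.4891, 0.2328, 0.127]
orientation: [-179.9, -25.4, 102.1]
force: [1.1, -5.3, 4.4]
width: 0.0234
grasp_force: 40.0
```

```bash
python3 c.py; python3 o.py;python3 - <<'E'
from station import *
import cv2,numpy as np
f=lambda n,x,y:cv2.resize(get_image(n)[y:y+120,x:x+100],(400,480),interpolation=3)
cv2.imwrite("pics/p2.png",np.hstack([f("top",160,185),f("side",140,105)])[...,::-1])
E
```

```text
17.2 F plate [ 0.06 -1.98  9.08] M plate [0.637 0.39  0.002] [0.4891 0.2328 0.127 ] [-179.88  -25.38  102.13]
cop guess [ 0.0005 -0.0004  0.0433]
17.2 [0.4891 0.2328 0.127 ] [-179.88  -25.38  102.13] [ 1.13 -5.29  4.44] [-0.495  0.278  0.181] 40.00769019126892
```

View pics/p2.png

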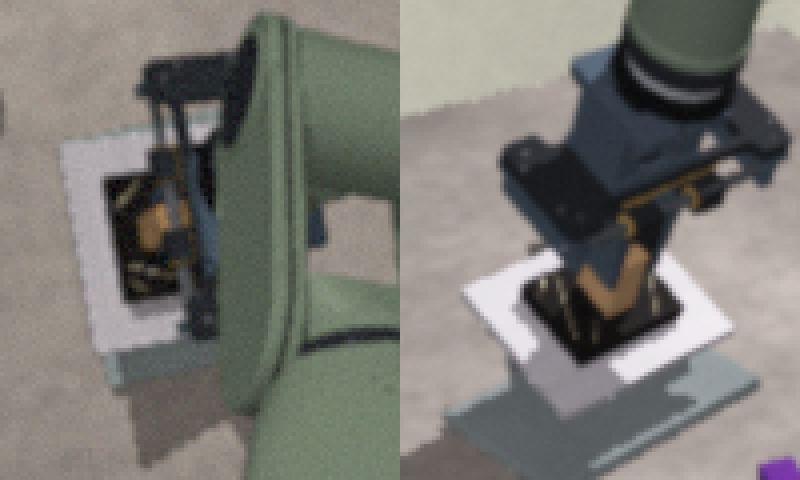

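The slab sits flush and centred on the plate, at about (140,235) in the top crop and (600,310) in the side crop. Let it settle and re-read.

Call:
drive_tool(
  increments=[0,0,0,0,0.001,0,1,0,0,0,0,0.002,0,1,0,0,0,0,0.002,0,1,0,0,0,0,0.002,0,1,0,0,0,0,0.002,0,1],
)

```text
time_s: 17.8
tcp_pos: [0.4891, 0.2328, 0.127]
orientation: [-179.9, -25.5, 102.1]
force: [0.4, -3.6, 5.7]
width: 0.0236
grasp_force: 40.0
```

```bash
python3 c.py
```

```text
17.8 F plate [-0.34  0.23  9.39] M plate [-0.023  0.377 -0.028] [0.4891 0.2328 0.127 ] [-179.88  -25.46  102.14]
cop guess [ 0.0005 -0.0004  0.0433]
```

Call:
drive_tool(
  increments=[0,0,0,0,0,0,1,0,0,0,0,0,0,1,0,0,0,0,0,0,1],
)

```text
time_s: 18.1
tcp_pos: [0.4891, 0.2328, 0.1271]
orientation: [-179.9, -25.5, 102.1]
force: [1.7, -3.9, 5.9]
width: 0.024
grasp_force: 40.0
```

```bash
python3 c.py
```

```text
18.1 F plate [ 0.92 -0.27  9.92] M plate [ 0.135  0.626 -0.035] [0.4891 0.2328 0.1271] [-179.89  -25.46  102.14]
cop guess [ 0.0005 -0.0004  0.0433]
```

Call:
drive_tool(
  increments=[0,0,0,0.003,0,0,1,0,0,0,0.004,0,0,1,0,0,0,0.004,0,0,1,0,0,0,0.004,0,0,1,0,0,0,0.004,0,0,1],
)

```text
time_s: 18.6
tcp_pos: [0.4891, 0.2328, 0.1271]
orientation: [-179.7, -25.5, 102.1]
force: [-0.7, -3.9, 6.0]
width: 0.0236
grasp_force: 40.0
```

```bash
python3 c.py
```

```text
18.6 F plate [-1.41  0.21  9.76] M plate [-0.028 -0.134 -0.011] [0.4891 0.2328 0.1271] [-179.72  -25.46  102.13]
cop guess [ 0.0005 -0.0004  0.0433]
```

Moments are now near zero and the normal push is 9.8 N. I'm handing in.

```bash
python3 -c "
from station import hand_in
print(hand_in())"
```

```text
the job is handed in; nothing more can be done
None
```

I squared the slab home in the fence corner, then set it flush on the middle of the plate and handed it in still gripped, pressing with about 10 N; the hand-in call returned no verdict.

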